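Bring the hand stamp round to the front of the supply carousel

TASK

Turn the supply carousel by gently pushing the pegs on its rim with the fingertips until the knob-handled hand stamp stands at the front, in line with the black pointer on the foot, and leave it there. Do not grip the carousel and do not touch, lift or tip any of the things standing on it, and leave the stapler and the carton beside it where they are.

Things in the scene. Friction and masses are not known exactly. Their poses are not given: they have to be found in the camera images.
- carousel: Fixed foot of a desk carousel (turntable) for small supplies: black disc 170 mm across, 12 mm high, with a spindle that carries the turning tray. Origin on the bench surface, on the vertical axis of the tray. It does not turn with the tray: its -x axis points to the front, along the flat black pointer that sticks out from under the tray.
- tray_top (a point): Centre of the tray's flat top, on its axis, 46 mm above the bench. Tray: round white disc 260 mm across, 12 mm thick; central steel cap 20 mm wide, 18 mm high. Near its rim stand six alike upright wooden pegs, 14 mm thick, 45 mm tall, 60 degrees apart on a 120 mm radius. Five loose things stand 59 to 71 mm from the axis, about 60 degrees apart; the front place starts empty.
- tray (a joint): Turn of the tray in rad, positive anticlockwise from above. At 0 peg0 lies on the carousel's +x axis (opposite the pointer); peg k lies k * 60 degrees anticlockwise of peg0. Turns either way, more than two turns from any start. It stays where it is left, with hardly any coasting; a push of about 0.5 to 1 N on a peg turns it slowly.
- peg0 (a point): Centre of the top of one of the six alike pegs, 91 mm above the bench, 120 mm from the tray's axis; it turns with the tray.
- pointer (a point): Tip of the flat black pointer (12 mm high, lying on the bench, with a diamond-shaped head 70 mm wide) that marks the carousel's front; 195 mm from the tray's axis, on the carousel's -x axis, 12 mm above the bench. Fixed; the tray turns above it.
- stamp: The hand stamp that has to come to the front: rectangular wooden block 42 x 32 mm, 18 mm high, with a slim turned wooden knob handle on top, 54 mm tall in all, the only thing on the tray with a knob handle. Origin at the centre of its underside. Its z axis points up. Stands loose on the tray; must not be touched.
- ink: Small closed round ink jar, 38 mm across, 52 mm tall; origin at the centre of its underside. Its z axis points up. Stands loose on the tray; must not be touched.
- tape: Roll of brown tape lying flat, 52 mm across, 36 mm hole, 19 mm tall; origin at the centre of its underside. Its z axis points up. Stands loose on the tray; must not be touched.
- staples: Plain cardboard box of staples, 44 x 30 mm, 26 mm tall; origin at the centre of its underside. Its z axis points up. Stands loose on the tray; must not be touched.
- clips: Open round grey clip cup, 46 mm across, 38 mm tall; origin at the centre of its underside. Its z axis points up. Stands loose on the tray; must not be touched.
- stapler: Stapler lying loose on the bench beside the carousel, 130 x 34 mm, about 42 mm tall; origin at the centre of its underside. Leave it alone.
- toner: Cardboard toner carton, 120 x 70 mm, 55 mm tall, loose on the bench on the other side of the carousel; origin at the centre of its underside. Leave it alone.
Not all that is in view belongs to the job. What is shaped like the staples but green is not meant.

How it is judged:
By the outcome, as a careful person would: the job done as asked, in the order asked, and still so for the second after the job is handed in, with the robot touching nothing.
It also fails if it takes over 72 s, if anything falls off the work surface, if the arm or the gripper's body presses on something with over 40 N, if the wrist force passes 120 N, or if a joint passes its speed limit or range.

ROBOT

A 6-joint arm with a two-finger parallel gripper is mounted at the origin on the work surface. World frame = base frame: x ahead of the robot, y to its left, z up, the work surface at z = 0. Lengths are in mm, angles in rad, forces in N, time in s.
With the tool pointing down it reaches from about 225 to 875 mm from the base axis. Payload 3.4 kg.
Tool frame: the origin (TCP) lies at the very end of the fingers, on their centre line; the grasp point (between the pads) lies behind it (env.grip_depth is the z of the grasp point in the tool frame, in mm); z points along the fingers, y is the direction in which the jaws open and shut (so a half turn about z gives the same grasp; the last joint's range is limited). The gripper opens to 85 mm and grips with 20 to 120 N. Pads are 22 mm wide; open, the fingers measure 114 mm over their backs; the gripper's body (76 mm by 85 mm) begins 54 mm behind the grasp point. The pads swing forward as they close: fully open they stand 13 mm farther back than shut.
Start: joints at [1.008, 0.276, 1.505, -0, 1.361, -0.121], TCP at [245.872, 519.817, 231.328] pointing down, gripper open.
Joint ranges: [-2.89, 2.89], [-0.75, 2.08], [0.22, 2.7], [-1.18, 4.32], [0.11, 2.71], [-2.7, 2.7]. Speed limits (rad/s): [2.57, 2.57, 3.14, 3.14, 3.14, 3.14].

INTERFACE

Orientations are given as a unit quaternion [x, y, z, w].
In Python, from workcell import env, eyes gives the robot as it stands.
- The arm moves only by the tool step_arm, never from a script. Its argument "motion" is a list of rows, each an object of numbers: "dx", "dy", "dz": the shift along the world's x, y, z in cm; "rx", "ry", "rz": the turn, a rotation vector about the world's x, y, z in rad; "fingers": the opening, from 0 (shut) to 1 (fully open). A call has 1 to 8 rows; each row shifts and turns the commanded pose from where the row before left it; what a row does not reach is not made up. A row lasts 1/8 s, in which the tool goes at most 62.5 mm and 10.7 degrees, less where a joint would pass 70% of its speed; a pose out of reach is approached as far as the arm can. A call with a gripper value outside its range is refused whole. The fingers move at their own pace and stop on an object; "grip_force" is the grip in N (left out, the last holds). Time passes only in rows, so rows that do not move let the fingers close. It gives the time, the measured TCP pose, the force and the opening at its end, in the units of the state.
- env.state(): the state, without advancing time (a new reading comes with each control period).
- eyes.grab_frame(name): name is "scene" or "top"; returns (picture, depth): 420x560x3 uint8, blue, green, red; 420x560 float32, mm along the optical axis (not along the pixel's ray), 0 where there is no reading.
- eyes.camera_params(name): a dict with "mtx" (3x3 intrinsics, pixels), "k1" (the pictures are not rectified: a ray, as slopes to the right and down, at radius r is drawn at 1 + k1 r^2 times it, then the intrinsics apply), "extrinsics" (4x4, takes a point from camera to world coordinates). Camera axes: x right, y up, looking along -z (the intrinsics and any distortion apply to the point x, -y, -z); pixel columns grow to the right and rows downward; lengths in mm; the calibration is good to about 2 mm. A picture is of the moment at which its call begins. camera_params takes no time and is no camera call.
- env.job_done(): hands the job in, once; it reports no verdict.
The state is a dict: "time": time; "joint_pos": joint angles; "qvel": joint speeds; "effort": joint torques, N m; "eef_pos": TCP position; "eef_rot": TCP orientation; "force": force on the tool from outside, world axes, zero at the start; "wrist_torque": the same for the moment, N m; "opening": finger opening in mm.
Only numpy, scipy, OpenCV 4.12 (cv2) and the standard library are available. Lean on these libraries where they do the work, as an engineer would, in place of code of your own. Each camera call takes 0.05 s, during which the arm holds its last target. There are 200 camera calls.

## Working session

There is one attempt and no reset: what is moved stays moved. The work goes in short steps, Python scripts to look and compute and a tool call to move; the robot and the scene stay as the last step left them, time stands still between calls to the robot, and variables do not carry over. Pictures are saved under pics/ and viewed, about 8 in all and at most 12, crops included, and the job is handed in when it is done.

Besides the shell and the picture viewer there is one more tool, called by a JSON object that holds its "name" and its "arguments". step_arm: Moves the arm, as the interface text tells. Its arguments: {"type":"object","properties":{"motion":{"type":"array"},"grip_force":{"type":"number"}},"required":["motion"]}

```bash
mkdir -p pics; ls; cat > h.py <<'E'
import numpy as np, cv2
from workcell import env, eyes
def grab(name, fn=None):
    im,d=eyes.grab_frame(name); im=np.array(im)
    if fn: cv2.imwrite('pics/'+fn,im)
    return im,d
def ray(name,u,v):
    p=eyes.camera_params(name); K=np.array(p['mtx'],float); T=np.array(p['extrinsics'],float)
    q=cv2.undistortPoints(np.array([[[u,v]]],float),K,np.array([p['k1'],0,0,0],float))[0,0]
    return T[:3,3], T[:3,:3]@np.array([q[0],-q[1],-1.])
def onz(name,u,v,z):
    o,d=ray(name,u,v); return o+d*(z-o[2])/d[2]
def proj(name,P):
    p=eyes.camera_params(name); K=np.array(p['mtx'],float); T=np.array(p['extrinsics'],float)
    c=T[:3,:3].T@(np.asarray(P,float)-T[:3,3]); a=np.array([c[0]/-c[2],-c[1]/-c[2]]); a=a*(1+p['k1']*(a@a))
    return K[0,0]*a[0]+K[0,2],K[1,1]*a[1]+K[1,2]
E
python3 - <<'E'
from h import *
a,_=grab('top','top0.png'); b,_=grab('scene','scene0.png')
for n in('top','scene'): print(eyes.camera_params(n))
print(env.state(),env.grip_depth)
E
```

```text
pics
{'mtx': array([[383.96679827,   0.        , 275.65671067],
       [  0.        , 383.96679827, 210.22781166],
       [  0.        ,   0.        ,   1.        ]]), 'k1': -0.018456892993127156, 'extrinsics': array([[-6.76953435e-02,  9.71621741e-01, -2.26646274e-01,
         3.78233847e+02],
       [-9.97701868e-01, -6.52683615e-02,  1.81940410e-02,
         3.74433723e+01],
       [ 2.88489485e-03,  2.27357063e-01,  9.73807190e-01,
         8.45499770e+02],
       [ 0.00000000e+00,  0.00000000e+00,  0.00000000e+00,
         1.00000000e+00]])}
{'mtx': array([[505.96216565,   0.        , 284.32812266],
       [  0.        , 505.96216565, 202.1415283 ],
       [  0.        ,   0.        ,   1.        ]]), 'k1': -0.13879196029941618, 'extrinsics': array([[ 6.57644477e-01, -6.02287822e-01,  4.52496543e-01,
         9.93333552e+02],
       [ 7.53321887e-01,  5.23278049e-01, -3.98354387e-01,
        -3.70045093e+02],
       [ 3.14248775e-03,  6.02851112e-01,  7.97847518e-01,
         8.75171019e+02],
       [ 0.00000000e+00,  0.00000000e+00,  0.00000000e+00,
         1.00000000e+00]])}
{'time': 0.1, 'joint_pos': array([ 1.00799873e+00,  2.76565763e-01,  1.50598531e+00, -3.90869752e-06,
        1.36070902e+00, -1.20990241e-01]), 'qvel': array([-7.19987128e-04,  1.80345122e-05, -2.62799089e-03,  4.69635548e-04,
        1.33957162e-03, -2.22385753e-03]), 'effort': array([ 2.88052877e-03, -4.17698479e+01, -2.46405530e+01, -1.79201024e-04,
        5.76845807e-03, -1.88071681e-05]), 'eef_pos': array([245.60901344, 519.39652764, 230.51527701]), 'eef_rot': array([ 2.19110954e-01,  9.75699592e-01, -7.86101724e-04, -2.77720961e-04]), 'force': array([ 1.0960925 , -0.27483448, -0.12855721]), 'wrist_torque': array([-0.00397054, -0.04040236, -0.00456663]), 'opening': 85.45938106715639} -18.700000000000003
```

View pics/top0.png

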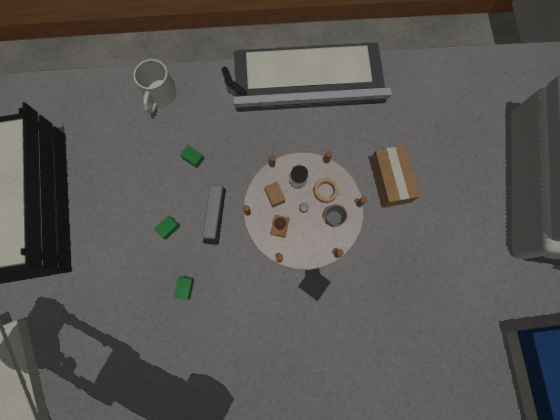

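View pics/scene0.png

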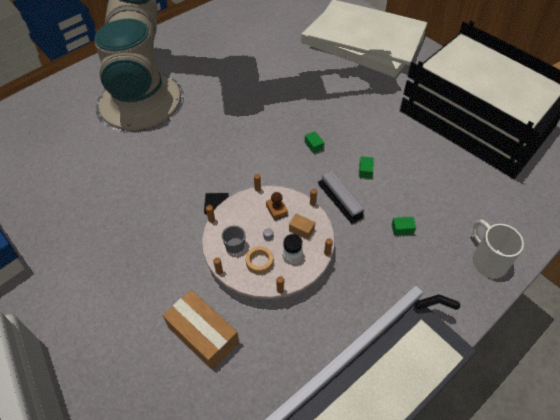

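The top view shows the stamp at (280,225), recognised by its knob. The staples box is at (275,194), ink at (299,175), tape at (326,190) and clips at (335,215). The pointer head is at (314,285), the stapler at (213,213) and the toner at (397,175). The stamp candidates are the brown blocks at (280,225) and (275,194). Only the first has a knob, and I'll confirm that in a crop.

```bash
cat > m.py <<'E'
from h import *
from scipy.optimize import least_squares
def measure(a,d,guess=None):
    # depth points to world; tall narrow things at peg height
    p=eyes.camera_params('top'); K=np.array(p['mtx']); T=np.array(p['extrinsics'])
    vv,uu=np.mgrid[0:420,0:560]
    q=cv2.undistortPoints(np.stack([uu,vv],-1).reshape(-1,1,2).astype(float),K,np.array([p['k1'],0,0,0.]))[:,0]
    W=(np.c_[q[:,0],-q[:,1],-np.ones(len(q))]*d.reshape(-1,1))@T[:3,:3].T+T[:3,3]
    return W.reshape(420,560,3)
E
python3 - <<'E'
from m import *
a,d=grab('top'); W=measure(a,d)
Z=W[...,2]; roi=np.zeros((420,560),bool); roi[140:275,235:375]=1
m=((Z>75)&(Z<105)&roi).astype(np.uint8)
n,l,s,c=cv2.connectedComponentsWithStats(m)
P=[]
for i in range(1,n):
    if s[i,4]>5:
        u,v=c[i]; w=np.median(W[l==i],0); P.append(onz('top',u,v,91)); print('hi',s[i,4],c[i].round(1),w.round(0),onz('top',u,v,91).round(1))
P=np.array([p for p in P])
m=((Z>38)&(Z<55)&roi); print('tray z',np.median(Z[m]))
# pointer: dark blob
g=a.max(2); pm=((g<45)).astype(np.uint8); pm[:268]=0; pm[302:]=0; pm[:,:295]=0; pm[:,335:]=0
cs,_=cv2.findContours(pm,cv2.RETR_EXTERNAL,cv2.CHAIN_APPROX_NONE); c=max(cs,key=cv2.contourArea)
r=cv2.minAreaRect(c); print(r, [onz('top',*x,12).round(1) for x in cv2.boxPoints(r)])
print('hsv stamp',cv2.cvtColor(a,cv2.COLOR_BGR2HSV)[225,272:290].tolist())
for n_,u,v,z in(('cap',304,208,64),('stapler',213,213,42),('toner',397,175,55)): print(n_,onz('top',u,v,z).round(0))
cr=a[140:305,195:425]; cv2.imwrite('pics/crop0.png',cv2.convertScaleAbs(cv2.resize(cr,None,fx=3.4,fy=3.4,interpolation=cv2.INTER_CUBIC),alpha=1.8))
E
```

```text
hi 44 [328.  154.8] [666. -94.  88.] [665.3 -93.9  91. ]
hi 44 [271.3 159. ] [664.  25.  89.] [663.8  24.9  91. ]
hi 246 [298.9 173.8] [626. -29.  96.] [627.6 -29.8  91. ]
hi 45 [362.3 200.1] [ 564. -154.   89.] [ 563.2 -153.9   91. ]
hi 43 [245.9 208.5] [562.  83.  89.] [561.4  83.   91. ]
hi 134 [336.2 213.7] [ 543. -101.   82.] [538.4 -97.9  91. ]
hi 105 [279.6 223. ] [526.  17.  96.] [527.2  17.3  91. ]
hi 47 [339.1 252.6] [460. -96.  89.] [459.9 -95.4  91. ]
hi 42 [279.2 257.1] [459.  23.  89.] [459.2  22.8  91. ]
tray z 44.58401573179236
((325.5, 283.0), (8.0, 7.0), 90.0) [array([414.6, -66.9,  12. ]), array([413.6, -81.9,  12. ]), array([396.8, -80.3,  12. ]), array([397.9, -65.4,  12. ])]
hsv stamp [[14, 81, 114], [14, 135, 123], [14, 124, 76], [12, 98, 52], [10, 107, 57], [10, 102, 60], [9, 96, 61], [9, 96, 61], [8, 98, 60], [10, 105, 61], [11, 101, 63], [11, 109, 63], [9, 109, 61], [13, 117, 87], [13, 134, 110], [14, 126, 107], [9, 28, 144], [12, 22, 148]]
cap [561. -37.  64.]
stapler [568. 157.  42.]
toner [ 623. -245.   55.]
```

View pics/crop0.png

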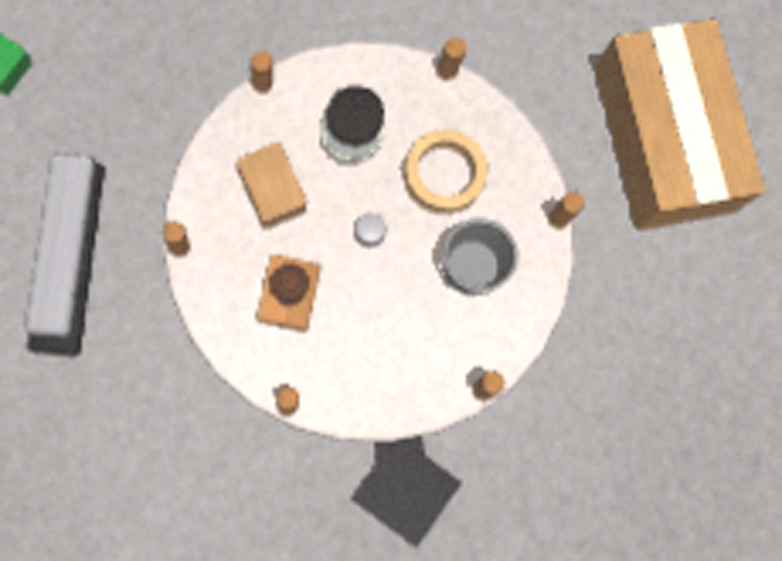

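The crop confirms the stamp: brown block with a dark knob at crop (290,292), which is top (280,226). The plain block at crop (270,183) is the staples box. The pointer tip is at crop (416,546). Pushing the front-left peg at top (279,257) anticlockwise will do the job.

```bash
cat >> m.py <<'E'
def state_of_tray(save=None):
    a,d=grab('top',save); W=measure(a,d); Z=W[...,2]
    C=np.array([562.1,-35.4])
    R=np.hypot(W[...,0]-C[0],W[...,1]-C[1])
    tip=onz('top',317.3,300.6,12)[:2]-C; hd=onz('top',314.4,284.4,12)[:2]-C
    az=lambda v:np.degrees(np.arctan2(v[1],v[0]))%360
    print('pointer az',az(tip).round(2),np.hypot(*tip).round(1),az(hd).round(2))
    m=((Z>78)&(Z<100)&(R>105)&(R<135)).astype(np.uint8); n,l,s,c=cv2.connectedComponentsWithStats(m)
    for i in range(1,n):
        if 25<s[i,4]<80:
            p=onz('top',*c[i],90)[:2]-C; print(' peg',p.round(1)+C,'az',az(p).round(2),np.hypot(*p).round(1))
    hsv=cv2.cvtColor(a,cv2.COLOR_BGR2HSV)
    # knob: tall (>85) and dark brown (saturated)
    m=((Z>84)&(Z<115)&(R<90)&(hsv[...,1]>70)&(hsv[...,2]<90)).astype(np.uint8); n,l,s,c=cv2.connectedComponentsWithStats(m)
    for i in range(1,n):
        if s[i,4]>40: p=onz('top',*c[i],97)[:2]-C; print(' knob',c[i].round(1),s[i,4],'az',az(p).round(2),np.hypot(*p).round(1))
    # brown block pixels
    m=((Z>52)&(Z<76)&(R>35)&(R<100)&(hsv[...,1]>70)).astype(np.uint8); n,l,s,c=cv2.connectedComponentsWithStats(m)
    for i in range(1,n):
        if s[i,4]>60:
            r=cv2.minAreaRect(np.argwhere(l==i)[:,::-1].astype(np.float32)); z=np.median(Z[l==i]); p=onz('top',*r[0],z)[:2]-C
            print(' brown',np.round(r[0],1),s[i,4],'z',z.round(0),'az',az(p).round(2),np.hypot(*p).round(1))
    return a
E
python3 -c "
from m import *
state_of_tray()"
```

```text
pointer az 185.17 192.5 185.17
 peg [665.9 -94.1] az 330.49 119.3
 peg [664.7  24.6] az 30.32 118.9
 peg [ 563.5 -154.3] az 270.67 118.9
 peg [561.8  83. ] az 90.16 118.4
 peg [460.3 -95.9] az 210.75 118.4
 peg [459.3  22.8] az 150.49 118.1
 knob [279.6 222.9] 102 az 124.28 64.0
 brown [325.5 190. ] 270 z 63.0 az 304.94 61.2
 brown [274.5 194. ] 305 z 70.0 az 61.6 66.4
 brown [279.4 225.5] 193 z 62.0 az 123.28 63.0
```

{"name": "step_arm", "arguments": {"motion": [{"dx": 2.9,"dy": -5.5,"fingers": 0},{"dx": 2.9,"dy": -5.5,"fingers": 0},{"dx": 2.9,"dy": -5.5,"fingers": 0},{"dx": 2.9,"dy": -5.5,"fingers": 0},{"dx": 2.9,"dy": -5.5,"fingers": 0,"rz": -0.1},{"dx": 2.9,"dy": -5.5,"fingers": 0,"rz": -0.1},{"dx": 2.9,"dy": -5.5,"fingers": 0,"rz": -0.1},{"dx": 2.9,"dy": -5.5,"fingers": 0}]}}

```text
schema error: expected keys dx, dy, dz, rx, ry, rz, fingers
```

{"name": "step_arm", "arguments": {"motion": [{"fingers": 0},{"fingers": 0},{"fingers": 0}]}}

```text
schema error: expected keys dx, dy, dz, rx, ry, rz, fingers
```

{"name": "step_arm", "arguments": {"motion": [{"dx": 2.9,"dy": -5.5,"dz": 0,"rx": 0,"ry": 0,"rz": 0,"fingers": 0},{"dx": 2.9,"dy": -5.5,"dz": 0,"rx": 0,"ry": 0,"rz": 0,"fingers": 0},{"dx": 2.9,"dy": -5.5,"dz": 0,"rx": 0,"ry": 0,"rz": 0,"fingers": 0},{"dx": 2.9,"dy": -5.5,"dz": 0,"rx": 0,"ry": 0,"rz": 0,"fingers": 0},{"dx": 2.9,"dy": -5.5,"dz": 0,"rx": 0,"ry": 0,"rz": -0.1,"fingers": 0},{"dx": 2.9,"dy": -5.5,"dz": 0,"rx": 0,"ry": 0,"rz": -0.1,"fingers": 0},{"dx": 2.9,"dy": -5.5,"dz": 0,"rx": 0,"ry": 0,"rz": -0.1,"fingers": 0},{"dx": 2.9,"dy": -5.5,"dz": 0,"rx": 0,"ry": 0,"rz": 0,"fingers": 0}]}}

```text
time: 1.2
eef_pos: [478.5, 77.9, 231.4]
eef_rot: [0.363, 0.932, 0.0, 0.0]
force: [1.9, 0.7, 0.4]
opening: -0.2
```

{"name": "step_arm", "arguments": {"motion": [{"dx": 0,"dy": 0,"dz": 0,"rx": 0,"ry": 0,"rz": 0,"fingers": 0},{"dx": 0,"dy": 0,"dz": 0,"rx": 0,"ry": 0,"rz": 0,"fingers": 0},{"dx": 0,"dy": 0,"dz": 0,"rx": 0,"ry": 0,"rz": 0,"fingers": 0}]}}

```text
time: 1.58
eef_pos: [477.1, 81.0, 231.3]
eef_rot: [0.362, 0.932, 0.0, -0.0]
force: [-0.2, 0.3, -0.2]
opening: 0.1
```

{"name": "step_arm", "arguments": {"motion": [{"dx": 0.3,"dy": -1.6,"dz": -4,"rx": 0,"ry": 0,"rz": 0,"fingers": 0},{"dx": 0,"dy": 0,"dz": -4,"rx": 0,"ry": 0,"rz": 0,"fingers": 0},{"dx": 0,"dy": 0,"dz": -3,"rx": 0,"ry": 0,"rz": 0,"fingers": 0},{"dx": 0,"dy": 0,"dz": -2,"rx": 0,"ry": 0,"rz": 0,"fingers": 0},{"dx": 0,"dy": 0,"dz": -2,"rx": 0,"ry": 0,"rz": 0,"fingers": 0},{"dx": 0,"dy": 0,"dz": -1.5,"rx": 0,"ry": 0,"rz": 0,"fingers": 0},{"dx": 0,"dy": 0,"dz": 0,"rx": 0,"ry": 0,"rz": 0,"fingers": 0},{"dx": 0,"dy": 0,"dz": 0,"rx": 0,"ry": 0,"rz": 0,"fingers": 0}]}}

```text
time: 2.58
eef_pos: [481.2, 64.7, 67.0]
eef_rot: [0.362, 0.932, 0.0, 0.001]
force: [-0.2, 0.4, 0.3]
opening: -0.0
```

```bash
python3 - <<'E'
from m import *
a,_=grab('scene'); cr=a[130:310,170:370]; cv2.imwrite('pics/s1.png',cv2.convertScaleAbs(cv2.resize(cr,None,fx=3.3,fy=3.3,interpolation=cv2.INTER_CUBIC),alpha=1.6))
print(env.state()['eef_pos'])
C=np.array([562.1,-35.4])
for t in range(130,206,8):
    t=np.radians(t); print(np.degrees(t).round(), (C+128*np.array([np.cos(t),np.sin(t)])).round(1))
E
```

```text
[481.34228394  64.45682837  67.11386962]
130.0 [479.8  62.7]
138.0 [467.   50.2]
146.0 [456.   36.2]
154.0 [447.1  20.7]
162.0 [440.4   4.2]
170.0 [436.  -13.2]
178.0 [434.2 -30.9]
186.0 [434.8 -48.8]
194.0 [437.9 -66.4]
202.0 [443.4 -83.3]
```

View pics/s1.png

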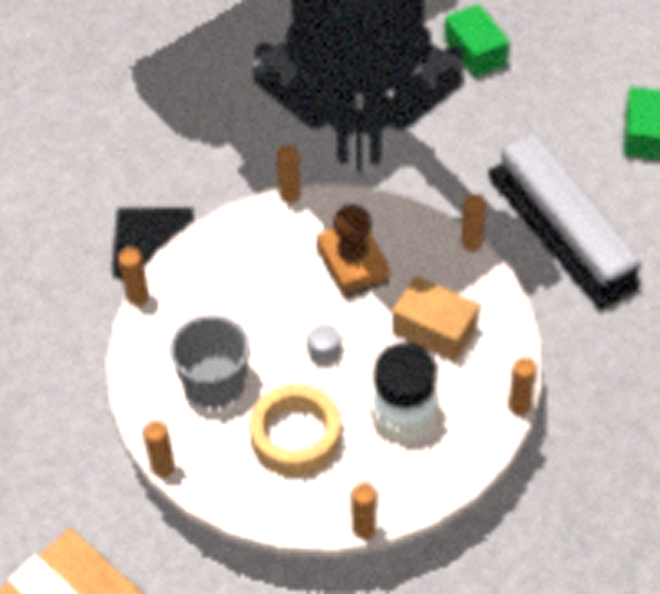

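The fingers are shut beside the front-left peg (crop (288,175)), clear of the stamp at (352,245). Next I push along the arc.

{"name": "step_arm", "arguments": {"motion": [{"dx": -0.5,"dy": -0.5,"dz": 0,"rx": 0,"ry": 0,"rz": 0,"fingers": 0},{"dx": -0.5,"dy": -0.5,"dz": 0,"rx": 0,"ry": 0,"rz": 0,"fingers": 0},{"dx": -0.4,"dy": -0.4,"dz": 0,"rx": 0,"ry": 0,"rz": 0.02,"fingers": 0},{"dx": -0.3,"dy": -0.3,"dz": 0,"rx": 0,"ry": 0,"rz": 0.02,"fingers": 0},{"dx": -0.3,"dy": -0.35,"dz": 0,"rx": 0,"ry": 0,"rz": 0.03,"fingers": 0},{"dx": -0.3,"dy": -0.35,"dz": 0,"rx": 0,"ry": 0,"rz": 0.03,"fingers": 0},{"dx": -0.25,"dy": -0.4,"dz": 0,"rx": 0,"ry": 0,"rz": 0.03,"fingers": 0},{"dx": -0.2,"dy": -0.3,"dz": 0,"rx": 0,"ry": 0,"rz": 0.03,"fingers": 0}]}}

```text
time: 3.62
eef_pos: [453.2, 32.6, 66.3]
eef_rot: [0.286, 0.958, 0.0, -0.0]
force: [1.0, -0.1, 0.9]
opening: 0.1
```

```bash
python3 -c "
from m import *
state_of_tray('t2.png'); print(env.state()['eef_pos'],env.state()['force'])"
```

```text
pointer az 185.17 192.5 185.17
 peg [671.9 -81.7] az 337.11 119.2
 peg [657.4  36.3] az 36.95 119.2
 peg [ 577.3 -153.5] az 277.32 119.0
 peg [ 468.  -107.2] az 217.36 118.4
 brown [323.9 185.9] 205 z 63.0 az 313.03 65.1
 brown [271.  189.5] 107 z 71.0 az 57.39 77.3
[452.86240285  32.35448429  66.2982655 ] [-0.48997999 -0.39273978  0.04893074]
```

{"name": "step_arm", "arguments": {"motion": [{"dx": -0.2,"dy": -0.35,"dz": 0,"rx": 0,"ry": 0,"rz": 0.03,"fingers": 0},{"dx": -0.2,"dy": -0.4,"dz": 0,"rx": 0,"ry": 0,"rz": 0.035,"fingers": 0},{"dx": -0.2,"dy": -0.4,"dz": 0,"rx": 0,"ry": 0,"rz": 0.035,"fingers": 0},{"dx": -0.2,"dy": -0.4,"dz": 0,"rx": 0,"ry": 0,"rz": 0.035,"fingers": 0},{"dx": -0.15,"dy": -0.4,"dz": 0,"rx": 0,"ry": 0,"rz": 0.035,"fingers": 0},{"dx": -0.15,"dy": -0.4,"dz": 0,"rx": 0,"ry": 0,"rz": 0.035,"fingers": 0},{"dx": -0.15,"dy": -0.4,"dz": 0,"rx": 0,"ry": 0,"rz": 0.035,"fingers": 0},{"dx": -0.15,"dy": -0.4,"dz": 0,"rx": 0,"ry": 0,"rz": 0.035,"fingers": 0}]}}

```text
time: 4.68
eef_pos: [439.2, 1.3, 66.3]
eef_rot: [0.152, 0.988, 0.0, -0.0]
force: [0.4, 0.3, -0.2]
opening: -0.0
```

{"name": "step_arm", "arguments": {"motion": [{"dx": -0.1,"dy": -0.45,"dz": 0,"rx": 0,"ry": 0,"rz": 0.035,"fingers": 0},{"dx": -0.1,"dy": -0.45,"dz": 0,"rx": 0,"ry": 0,"rz": 0.035,"fingers": 0},{"dx": -0.1,"dy": -0.45,"dz": 0,"rx": 0,"ry": 0,"rz": 0.035,"fingers": 0},{"dx": -0.1,"dy": -0.45,"dz": 0,"rx": 0,"ry": 0,"rz": 0.035,"fingers": 0},{"dx": -0.05,"dy": -0.45,"dz": 0,"rx": 0,"ry": 0,"rz": 0.035,"fingers": 0},{"dx": -0.05,"dy": -0.45,"dz": 0,"rx": 0,"ry": 0,"rz": 0.035,"fingers": 0},{"dx": 0,"dy": -0.4,"dz": 0,"rx": 0,"ry": 0,"rz": 0.035,"fingers": 0},{"dx": 0,"dy": -0.3,"dz": 0,"rx": 0,"ry": 0,"rz": 0.035,"fingers": 0}]}}

```text
time: 5.68
eef_pos: [433.7, -32.7, 66.2]
eef_rot: [0.013, 1.0, 0.0, -0.001]
force: [-1.5, 0.9, 0.2]
opening: -0.1
```

```bash
python3 - <<'E'
from m import *
state_of_tray(); s=env.state(); print(s['eef_pos'],s['eef_rot'],s['force'],s['joint_pos'])
a,_=grab('scene'); cr=a[130:310,170:370]; cv2.imwrite('pics/s3.png',cv2.convertScaleAbs(cv2.resize(cr,None,fx=3.3,fy=3.3,interpolation=cv2.INTER_CUBIC),alpha=1.6))
E
```

```text
pointer az 185.17 192.5 185.17
 peg [680.9 -21.1] az 6.86 119.6
 peg [ 634.2 -130.5] az 307.14 119.3
 peg [609.1  74. ] az 66.74 119.1
 peg [491.5  59.2] az 126.74 118.1
 brown [310.5 180.5] 269 z 63.0 az 340.76 61.6
 brown [271.7 213. ] 288 z 70.0 az 97.54 67.5
[433.76030858 -33.03517095  66.20228993] [ 1.24024357e-02  9.99922899e-01 -1.79621205e-05 -6.12550358e-04] [-0.66497294 -0.64668982  0.60769026] [-2.35971740e-01  2.36607010e-01  2.03693866e+00 -4.01459522e-04
  8.69233666e-01 -1.78170327e+00]
```

View pics/s3.png

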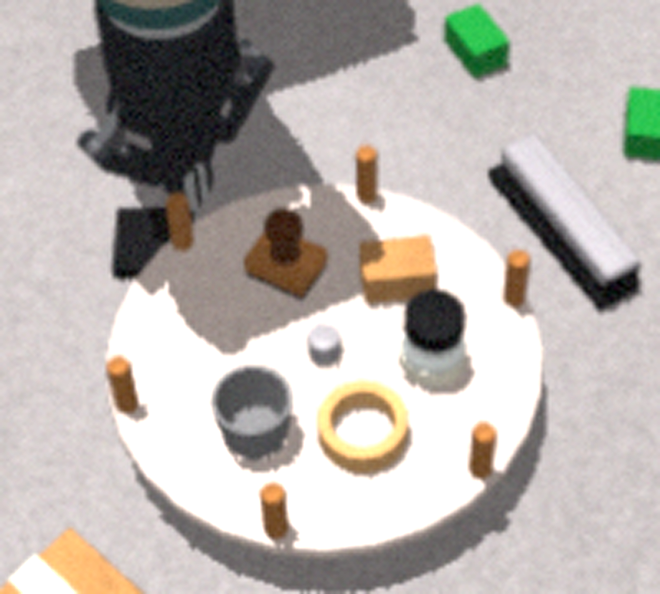

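The stamp is still standing as placed (crop (285,250)) and the fingers are behind the peg. 25 degrees remain.

{"name": "step_arm", "arguments": {"motion": [{"dx": 0,"dy": -0.35,"dz": 0,"rx": 0,"ry": 0,"rz": 0.03,"fingers": 0},{"dx": 0.05,"dy": -0.4,"dz": 0,"rx": 0,"ry": 0,"rz": 0.03,"fingers": 0},{"dx": 0.05,"dy": -0.4,"dz": 0,"rx": 0,"ry": 0,"rz": 0.03,"fingers": 0},{"dx": 0.05,"dy": -0.4,"dz": 0,"rx": 0,"ry": 0,"rz": 0.03,"fingers": 0},{"dx": 0.05,"dy": -0.4,"dz": 0,"rx": 0,"ry": 0,"rz": 0.03,"fingers": 0},{"dx": 0.1,"dy": -0.4,"dz": 0,"rx": 0,"ry": 0,"rz": 0.03,"fingers": 0},{"dx": 0.1,"dy": -0.4,"dz": 0,"rx": 0,"ry": 0,"rz": 0.03,"fingers": 0},{"dx": 0.1,"dy": -0.4,"dz": 0,"rx": 0,"ry": 0,"rz": 0.03,"fingers": 0}]}}

```text
time: 6.78
eef_pos: [437.3, -64.1, 66.0]
eef_rot: [-0.107, 0.994, 0.0, -0.002]
force: [-4.4, -1.2, 2.0]
opening: 0.0
```

{"name": "step_arm", "arguments": {"motion": [{"dx": 0.1,"dy": -0.35,"dz": 0,"rx": 0,"ry": 0,"rz": 0.03,"fingers": 0},{"dx": 0.1,"dy": -0.3,"dz": 0,"rx": 0,"ry": 0,"rz": 0.03,"fingers": 0},{"dx": 0.1,"dy": -0.2,"dz": 0,"rx": 0,"ry": 0,"rz": 0.03,"fingers": 0},{"dx": 0,"dy": 0,"dz": 0,"rx": 0,"ry": 0,"rz": 0,"fingers": 0}]}}

```text
time: 7.28
eef_pos: [443.8, -73.0, 66.6]
eef_rot: [-0.151, 0.989, -0.0, 0.001]
force: [0.5, 0.3, 0.5]
opening: -0.1
```

```bash
python3 - <<'E'
from m import *
state_of_tray(); s=env.state(); print(s['eef_pos'],s['eef_rot'],s['force'],s['joint_pos'])
E
```

```text
pointer az 185.17 192.5 185.17
 peg [ 662.1 -100.3] az 327.02 119.2
 peg [668.2  18.2] az 26.81 118.8
 peg [568.9  83.2] az 86.7 118.8
 peg [463.  29.] az 146.97 118.2
 knob [306.3 235.1] 70 az 178.18 64.0
 brown [300.5 179.5] 267 z 63.0 az 0.71 61.9
 brown [276.5 223.4] 316 z 70.0 az 118.2 66.4
 brown [306.8 237.3] 159 z 62.0 az 181.71 63.0
[443.65979702 -72.88664447  66.60491346] [-1.50814950e-01  9.88561264e-01 -2.98880991e-04  1.17859707e-03] [ 0.22874134  0.06488764 -0.00707578] [-3.18245084e-01  2.53220688e-01  2.00997585e+00  6.94787952e-04
  8.76023719e-01 -2.19227101e+00]
```

{"name": "step_arm", "arguments": {"motion": [{"dx": 0.05,"dy": -0.2,"dz": 0,"rx": 0,"ry": 0,"rz": 0.02,"fingers": 0},{"dx": 0.05,"dy": -0.2,"dz": 0,"rx": 0,"ry": 0,"rz": 0.02,"fingers": 0},{"dx": 0.05,"dy": -0.2,"dz": 0,"rx": 0,"ry": 0,"rz": 0.02,"fingers": 0},{"dx": 0.05,"dy": -0.2,"dz": 0,"rx": 0,"ry": 0,"rz": 0.01,"fingers": 0},{"dx": 0,"dy": 0,"dz": 0,"rx": 0,"ry": 0,"rz": 0,"fingers": 0},{"dx": 0,"dy": 0,"dz": 0,"rx": 0,"ry": 0,"rz": 0,"fingers": 0}]}}

```text
time: 8.07
eef_pos: [444.5, -80.8, 66.4]
eef_rot: [-0.185, 0.983, -0.0, 0.0]
force: [-0.9, 0.3, 0.5]
opening: 0.2
```

```bash
python3 - <<'E'
from m import *
state_of_tray(); s=env.state(); print(s['eef_pos'],s['eef_rot'],s['force'])
E
```

```text
pointer az 185.17 192.5 185.17
 peg [666.2 -95.1] az 330.17 120.0
 peg [665.9  23.9] az 29.76 119.6
 peg [562.3  83.3] az 89.93 118.7
 peg [459.5  23.8] az 150.01 118.4
 knob [309.5 235. ] 104 az 183.82 64.3
 brown [299.5 179.5] 260 z 63.0 az 2.68 62.1
 brown [277.5 224.8] 317 z 70.0 az 121.3 66.3
 brown [308.2 237.1] 190 z 63.0 az 184.34 63.2
[444.4495837  -80.76146131  66.35137393] [-1.85493751e-01  9.82645441e-01 -2.20071577e-05  6.78056562e-05] [-1.22689492 -0.41052756  1.12279251]
```

{"name": "step_arm", "arguments": {"motion": [{"dx": 0.05,"dy": -0.15,"dz": 0,"rx": 0,"ry": 0,"rz": 0,"fingers": 0},{"dx": 0.05,"dy": -0.1,"dz": 0,"rx": 0,"ry": 0,"rz": 0,"fingers": 0},{"dx": 0,"dy": 0,"dz": 0,"rx": 0,"ry": 0,"rz": 0,"fingers": 0},{"dx": 0,"dy": 0,"dz": 0,"rx": 0,"ry": 0,"rz": 0,"fingers": 0}]}}

```text
time: 8.62
eef_pos: [445.4, -83.3, 66.3]
eef_rot: [-0.186, 0.983, -0.0, 0.0]
force: [0.7, 0.4, -1.2]
opening: 0.1
```

```bash
python3 - <<'E'
from m import *
state_of_tray(); s=env.state(); print(s['eef_pos'],s['force'])
E
```

```text
pointer az 185.17 192.5 185.17
 peg [667.  -92.5] az 331.42 119.4
 peg [664.5  25.8] az 30.88 119.3
 peg [560.4  83.2] az 90.82 118.6
 peg [458.7  21.5] az 151.16 118.0
 knob [310.  234.7] 104 az 184.8 63.9
 brown [298.5 179.5] 259 z 63.0 az 4.64 62.3
 brown [277.9 225.3] 316 z 70.0 az 122.43 66.2
 brown [309. 237.] 202 z 63.0 az 185.94 63.1
[445.42193213 -83.24801865  66.33852387] [-0.55630097 -0.04844962  0.98562877]
```

The stamp is aligned within about half a degree. Now I back off tangentially, lift and withdraw.

{"name": "step_arm", "arguments": {"motion": [{"dx": -0.15,"dy": 0.4,"dz": 0,"rx": 0,"ry": 0,"rz": 0,"fingers": 0},{"dx": -0.3,"dy": 0.7,"dz": 0,"rx": 0,"ry": 0,"rz": 0,"fingers": 0},{"dx": -1.0,"dy": 0.2,"dz": 0,"rx": 0,"ry": 0,"rz": 0,"fingers": 0},{"dx": -1.0,"dy": 0,"dz": 2,"rx": 0,"ry": 0,"rz": 0,"fingers": 0},{"dx": -1,"dy": 0,"dz": 4,"rx": 0,"ry": 0,"rz": 0,"fingers": 0},{"dx": -2,"dy": 0,"dz": 5,"rx": 0,"ry": 0,"rz": 0,"fingers": 0},{"dx": -3,"dy": 0,"dz": 4,"rx": 0,"ry": 0,"rz": 0,"fingers": 0},{"dx": -3,"dy": 0,"dz": 0,"rx": 0,"ry": 0,"rz": 0,"fingers": 0}]}}

```text
time: 9.68
eef_pos: [331.3, -70.7, 219.1]
eef_rot: [-0.186, 0.983, -0.002, 0.003]
force: [-0.3, -0.6, -0.3]
opening: 0.1
```

{"name": "step_arm", "arguments": {"motion": [{"dx": -2,"dy": 4,"dz": 0,"rx": 0,"ry": 0,"rz": 0,"fingers": 0},{"dx": -1,"dy": 4,"dz": 0,"rx": 0,"ry": 0,"rz": 0,"fingers": 0},{"dx": 0,"dy": 5,"dz": 0,"rx": 0,"ry": 0,"rz": 0,"fingers": 0},{"dx": 0,"dy": 5,"dz": 0,"rx": 0,"ry": 0,"rz": 0,"fingers": 0},{"dx": 0,"dy": 5,"dz": 0,"rx": 0,"ry": 0,"rz": 0,"fingers": 0},{"dx": 0,"dy": 5,"dz": 0,"rx": 0,"ry": 0,"rz": 0,"fingers": 0},{"dx": 0,"dy": 0,"dz": 0,"rx": 0,"ry": 0,"rz": 0,"fingers": 0},{"dx": 0,"dy": 0,"dz": 0,"rx": 0,"ry": 0,"rz": 0,"fingers": 0}]}}

```text
time: 10.68
eef_pos: [300.0, 209.1, 216.0]
eef_rot: [-0.186, 0.983, -0.001, -0.001]
force: [0.0, -1.3, -0.1]
opening: -0.0
```

```bash
python3 - <<'E'
from m import *
a=state_of_tray(); s=env.state(); print(s['eef_pos'],s['force'])
cr=a[140:305,195:425]; cv2.imwrite('pics/t4.png',cv2.convertScaleAbs(cv2.resize(cr,None,fx=3.4,fy=3.4,interpolation=cv2.INTER_CUBIC),alpha=1.8))
E
```

```text
pointer az 185.17 192.5 185.17
 peg [666.8 -92.7] az 331.34 119.4
 peg [664.4  26. ] az 30.96 119.3
 peg [ 565.2 -154.6] az 271.49 119.3
 peg [560.4  83.2] az 90.82 118.6
 peg [461.2 -97.1] az 211.44 118.3
 peg [458.7  21.5] az 151.16 118.0
 knob [309.9 234.6] 104 az 184.77 63.6
 brown [298.5 179.5] 261 z 63.0 az 4.63 62.4
 brown [277.9 225.3] 315 z 70.0 az 122.4 66.2
 brown [308.8 236.9] 201 z 62.0 az 185.62 62.8
[300.23244279 208.69110602 216.04374419] [ 1.13191252 -1.17699818 -0.32244298]
```

View pics/t4.png

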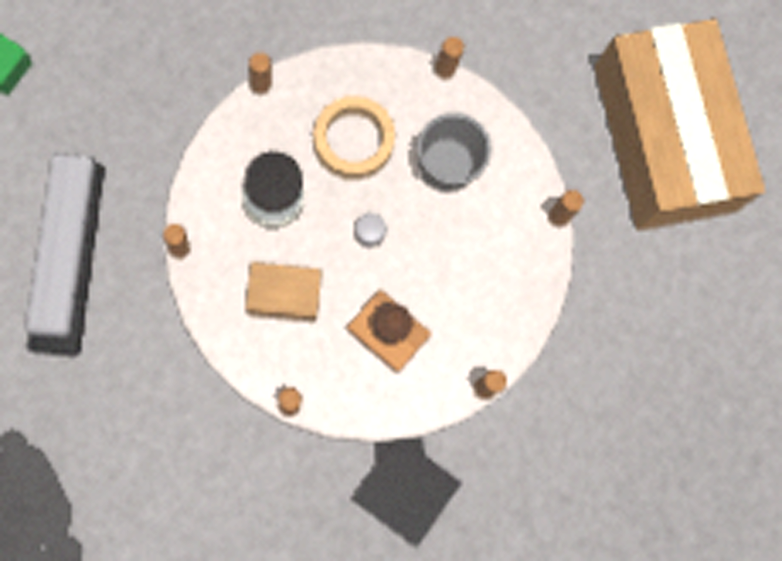

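The final view shows the stamp at crop (390,328), on the line from the cap (370,230) to the pointer tip (416,546). Everything is still standing, and the stapler and toner are in the same pixels as before.

```bash
python3 -c "
from workcell import env
print(env.job_done())"
```

```text
the job is handed in; nothing more can be done
None
```

The hand stamp now stands at the front, in line with the pointer, and the job is handed in. I shut the fingers and pushed the front-left peg about 61° anticlockwise, slowing near the end. Then I backed off the peg and withdrew the arm.

- **Alignment:** in the last top view the stamp is at azimuth 184.8° by its knob and 185.6° by its block. The pointer is at 185.2°, so the two readings fall on either side of it and the error is about half a degree.
- **Other items:** all five things on the tray are upright and turned with it. The stapler and the toner carton are where they were.
- **Forces and time:** the largest wrist force I read at the end of a move was about 5 N, and the arm clock was at about 11 s of the 72 s allowed.
- **Disagreement along the way:** while the hand partly hid the stamp, the knob and block readings differed by up to 3.5°. I used the turn of the pegs for that stretch.

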